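# Put a spent vial in the child-resistant waste jar and lock it again

### The job

Put the spent tall vial from the steel tray into the square amber waste jar and lock the jar again. Press its child-resistant lid right down and turn it anticlockwise (seen from above) about a quarter turn to unlock it, lift it off and set it top-up on the grey bench pad, and lower the vial into the jar's mouth before letting it go. Then put the lid back on the way it came off, press it down and turn it clockwise to its stop so that it springs up locked; the jar stays in its holder and nothing else is disturbed.

Things in the scene. Friction and masses are not known exactly. Their poses are not given: they have to be found in the camera images.
- lid_center (a point): White ribbed child-resistant lid, a round shell 64 mm in diameter and 31 mm high, 60 g; the point is on its axis half-way up (15.5 mm below the closed top, 15.5 mm above the open lower edge), z to the top. Grip its upper 26 mm across any diameter. Starts locked on the jar, x axis along the jar's. Locked, this point is level with jar_mouth (within 1 mm); fully pressed, 8 mm below it.
- lid_spring (a joint): Travel in m of the spring disc inside the lid, which stands on the jar's rim and pushes the lid up: 0 when the lid is off, 0.003 when locked (4.5 N), 0.0075 where the lid's lugs clear the ratchet teeth (4.5 mm of press from locked, 11 N), 0.0105 when the lid's edge meets the jar's shoulder, a hard stop (7.5 mm of press, 16 N).
- lid_edge (a point): Centre of the lid's open lower edge. Two inner lugs sit behind ratchet teeth on the neck (bayonet, no thread). Unless pressed, the lid cannot pass the teeth either way. Pressed, it turns freely; from 45 to 135 degrees anticlockwise of locked it is unlocked and lifts straight off. At 0 clockwise is a stop: let go there, it springs up 7.5 mm and is locked.
- jar_shoulder (a point): Centre of the jar's flat square shoulder, 23.5 mm below the rim. To refit the lid, lower it straight over the neck at a heading at which it lifted off (or half a turn from it); there are 1.8 mm of play all round. It comes to rest on its spring 3 mm above its locked height; from there it is pressed 10.5 mm to the shoulder and turned clockwise.
- jar_mouth (a point): Centre of the rim of the square amber glass jar, 84 mm above the jar's underside; x and y along the sides of its 66 mm square body, z up. Round mouth 34 mm in clear diameter, inside 80 mm deep; neck 39 mm outside, its two lugs reach 54 mm. 0.28 kg, stands loose in the holder; the rim is 88 mm above the bench.
- holder_top (a point): White holder screwed to the bench, 104 mm square base, walls 36 mm high around a square well which the jar stands in (floor 4 mm above the bench, 1.5 mm of play a side) and which stops it turning. The point is on the well's axis at the height of the walls' top.
- vial_center (a point): The spent vial: the tall one of three crimp-capped clear glass vials standing upright on the tray, 22.5 mm in diameter, 75 mm high, aluminium cap 20 mm across on the top 9 mm; the point is at its centre, 37.5 mm above its base. About 37 g.
- pad_center (a point): Centre of the upper face of the grey bench pad, a clear rectangle 160 mm along its x by 200 mm along its y and 2 mm thick, fixed on the bench.
- short_a_center (a point): Short crimp-capped vial on the tray, leave alone: 22.5 mm diameter, 46 mm high, point at its centre. The steel tray's floor is 2 mm thick and its rim 11 mm high; vials stand at least 70 mm apart.
- short_b_center (a point): A second short vial on the tray, same size, leave alone.
- bottle: Round amber reagent bottle with black cap, 68 mm diameter, 150 mm high, origin under its centre; leave alone.
- beaker: Glass beaker, 74 mm diameter, 95 mm high, origin under its centre; leave alone.
- flask: Round-bottom flask (85 mm ball) on a cork ring, 145 mm high, origin under the ring's centre; leave alone.
- clip: Green joint clip lying on the bench, 40 x 30 mm, 10 mm high; leave alone.
- spatula_grip (a point): Slim steel laboratory spatula 190 mm long lying on the bench, point at the middle of its stem; leave alone.
Mind the look-alikes: they are no part of the job. What is shaped like the part that bears lid_center but green or purple is not meant.

How it is judged:
By the outcome, as a careful person would: the job done as asked, in the order asked, and still so for the second after the job is handed in, with the robot touching nothing.
It also fails if it takes over 64 s, if anything falls off the work surface, if the arm or the gripper's body presses on something with over 40 N, if the wrist force passes 120 N, or if a joint passes its speed limit or range.

### The arm

A 7-joint arm with a two-finger parallel gripper is mounted at the origin on the work surface. World frame = base frame: x ahead of the robot, y to its left, z up, the work surface at z = 0. Lengths are in m, angles in rad, forces in N, time in s.
With the tool pointing down it reaches from about 0.4 to 0.9 m from the base axis. Payload 5.5 kg.
Tool frame: the origin (TCP) lies at the centre of the arm's flange, where the gripper is bolted on; the fingertips stand 173 mm ahead of it and the grasp point (between the pads) lies 155 mm ahead of it; z points along the fingers, y is the line along which they close (so a half turn about z gives the same grasp; the last joint's range is limited). The gripper opens to 85 mm and grips with 20 to 120 N. Pads are 22 mm wide; open, the fingers measure 114 mm over their backs; the gripper's body (76 mm by 85 mm) begins 54 mm behind the grasp point. The pads swing forward as they close: fully open they stand 13 mm farther back than shut.
Start: joints at [1.363, 0.501, -0.427, 1.55, 0.221, 1.138, -0.21], TCP at [0.295, -0.579, 0.405] pointing down, gripper open.
Joint ranges: [-2.88, 2.88], [-0.31, 2.03], [-1.54, 1.56], [0.2, 2.42], [-1.41, 4.55], [0.19, 2.02], [-2.57, 2.57]. Speed limits (rad/s): [2.57, 2.57, 3.14, 3.14, 3.14, 3.14, 3.14].

### API

Orientations are given as a unit quaternion [x, y, z, w].
In Python, from cell import sensors, viewer, order, spot_in, trace, mark_of gives the robot as it stands.
- The arm moves only by the tool apply_moves, never from a script. Its argument "targets" is a list of rows, each a list of 3 entries, a list of its own where there are three numbers: the gripper command: -1 is shut, 1 is fully open, values between are in proportion, then the shift along the tool's x, y, z in cm, then the turn, a rotation vector about the tool's x, y, z in degrees. A call has 1 to 12 rows; each row is the pose to reach, as a shift and turn from the pose commanded when the call began, along the tool's axes at that moment; what a row does not reach only later rows make up. A row lasts 1/10 s, in which the tool goes at most 50 mm and 8.59 degrees, less where a joint would pass 70% of its speed; a pose out of reach is approached as far as the arm can. A call with a gripper value outside its range is refused whole. The fingers move at their own pace and stop on an object; the grip force is fixed at half the most. Time passes only in rows, so rows that repeat a pose let the fingers close. It gives the time, the measured TCP pose, the force, the opening and the grip force at its end, in the units of the state.
- sensors.sense(): the state, without advancing time (a new reading comes with each control period).
- viewer.capture(name): name is "scene" or "top"; returns a dict with "img" (400x640x3 uint8, red, green, blue), "depth" (400x640 float32, m along the optical axis (not along the pixel's ray), 0 where there is no reading), "K" (3x3 intrinsics, pixels), "R" (3x3) and "t" (3): a world point X has camera coordinates R X + t. Camera axes: x right, y down, z forward; pixel columns grow to the right and rows downward; lengths in m; the calibration is good to about 2 mm. A picture is of the moment at which its call begins.
- order.close_job(): hands the job in; it is judged then, once.
Trained networks look in a picture, given as the dict that the camera call returned (one of the last four; its "shot" number tells which), for a name from the list of things; names that differ only in an ending like _2 or _b are one class to them, and where a whole thing is asked for, a point or a joint stands for the part that bears it (a point fixed in the world has none). Each returns a list of dicts, best first, with "score" (0 to 1); they miss things now and then, are a little off and sometimes report something else, mostly with a low value. They report only what shows in the picture. A call takes as long as a camera call. They do not tell look-alikes from the thing itself.
- spot_in(name, picture): "pixel" ([column, row] in pixels, amid what is visible of it).
- trace(name, picture): "mask" (400x640 bool, what is visible of it) and "pixel" ([column, row] in pixels, amid what is visible of it).
- mark_of(name, picture): "pixel" ([column, row] in pixels: a listed point, or the origin of a listed thing).
The state is a dict: "time": time; "joint_pos": joint angles; "joint_velocities": joint speeds; "tau": joint torques, N m; "tcp_pos": TCP position; "eef_rot": TCP orientation; "force": force on the tool from outside, world axes, zero at the start; "ft_torque": the same for the moment, N m; "finger_gap": opening from 0.0 (shut) to 1.0 (fully open); "grip_force": force on a finger pad.
Only numpy, scipy, OpenCV 4.12 (cv2) and the standard library are available. Lean on these libraries where they do the work, as an engineer would, in place of code of your own. Each camera call takes 0.05 s, during which the arm holds its last target. There are 200 camera calls.

## Working session

There is one attempt and no reset: what is moved stays moved. The work goes in short steps, Python scripts to look and compute and a tool call to move; the robot and the scene stay as the last step left them, time stands still between calls to the robot, and variables do not carry over. Pictures are saved under pics/ and viewed, at most 10 in all, crops included, and the job is handed in when it is done.

Besides the shell and the picture viewer there is one more tool, called after "Emit:" as name([rows], argument=value, ...), one row to a line, values as JSON. apply_moves: Moves the arm, as the interface text tells. Its arguments: {"type":"object","properties":{"targets":{"type":"array","items":{"type":"array"}}},"required":["targets"]}

```bash
ls; mkdir -p pics; cat > h.py <<'E'
import numpy as np, cv2
from cell import sensors, viewer, order, spot_in, trace, mark_of
def world(p,uv,z=None):
    u,v=uv; K=p["K"]; r=np.linalg.inv(K)@[u,v,1]; R=p["R"]; t=p["t"]
    if z is None:
        d=p["depth"][int(round(v)),int(round(u))]; return R.T@(r*d-t)
    c=-R.T@t; w=R.T@r; return c+w*(z-c[2])/w[2]
def cloud(p,mask):
    v,u=np.nonzero(mask&(p["depth"]>0)); d=p["depth"][v,u]
    r=np.linalg.inv(p["K"])@np.stack([u,v,np.ones_like(u)]); return (p["R"].T@(r*d-p["t"][:,None])).T
def save(p,n): cv2.imwrite("pics/"+n,p["img"][:,:,::-1])
E
python3 - <<'E'
from h import *
np.set_printoptions(precision=4,suppress=True)
s=sensors.sense(); print({k:s[k] for k in("time","tcp_pos","eef_rot","force","finger_gap")})
ps={c:viewer.capture(c) for c in("scene","top")}
for c,p in ps.items():
    save(p,c+"0.png"); print(c,-p["R"].T@p["t"])
for c,p in ps.items():
    for n in["lid_center","jar_mouth","holder_top","vial_center","pad_center","short_a_center","bottle","beaker","flask","clip","spatula_grip"]:
        for m in mark_of(n,p)[:3]:
            print(c,n,np.round(m["pixel"],1),round(m["score"],2),world(p,np.clip(m["pixel"],0,[639,399])))
E
```

```text
pics
{'time': 0.0, 'tcp_pos': array([ 0.2946, -0.579 ,  0.4037]), 'eef_rot': array([ 0.9724,  0.2333, -0.0002, -0.0009]), 'force': array([1.0169, 0.196 , 0.1793]), 'finger_gap': 1.004678225542875}
scene [1.2867 0.7138 0.8235]
top [0.3771 0.0061 0.9298]
scene lid_center [328.2 265.2] 0.9 [0.7092 0.2139 0.0924]
scene lid_center [305.1 202.6] 0.77 [0.5958 0.0401 0.1053]
scene lid_center [299.2 189.1] 0.77 [ 0.4904 -0.0842  0.0311]
scene jar_mouth [303.2 199.3] 0.73 [0.5868 0.0251 0.1029]
scene holder_top [303.3 206.7] 0.6 [0.6002 0.038  0.0945]
scene holder_top [305.8 218.4] 0.58 [0.6023 0.0476 0.065 ]
scene vial_center [304.5 199.8] 0.58 [0.5862 0.0289 0.1029]
scene vial_center [397.3 228.3] 0.55 [0.4666 0.2216 0.048 ]
scene pad_center [242.4 173.8] 0.84 [ 0.5211 -0.2895  0.0055]
scene pad_center [306.1 202.6] 0.33 [0.5954 0.043  0.1066]
scene short_a_center [451.  250.8] 0.48 [0.4401 0.353  0.0381]
scene bottle [211.4 225.2] 0.95 [ 0.7451 -0.1463  0.0232]
scene beaker [322.4 305.8] 0.91 [0.7666 0.2495 0.0426]
scene flask [274.9 283.6] 0.96 [0.7856 0.1292 0.0372]
scene clip [354.  201.
[... 242 characters left out ...]
.64 [0.5807 0.0204 0.1032]
top jar_mouth [309.3 196.5] 0.47 [0.5767 0.0206 0.1005]
top holder_top [313.7 204.1] 0.59 [0.5582 0.0114 0.1024]
top vial_center [230.4 253.8] 0.63 [0.4587 0.2057 0.0726]
top pad_center [432.6 218.1] 0.7 [ 0.5293 -0.2835  0.0036]
top short_a_center [170.3 268.8] 0.64 [0.4335 0.3513 0.0454]
top bottle [384.4 144.4] 0.71 [ 0.6986 -0.1635  0.0874]
top beaker [224.6 148.1] 0.86 [0.7412 0.2382 0.0036]
top flask [275.1 142.8] 0.87 [0.7227 0.0986 0.0699]
top clip [307.9 277.3] 0.43 [0.3997 0.0344 0.001 ]
top clip [230.2 256.3] 0.35 [0.4527 0.2051 0.0771]
top spatula_grip [340.4 164.2] 0.73 [ 0.6819 -0.0618  0.004 ]
top spatula_grip [306.7 201.5] 0.5 [0.5645 0.0269 0.1044]
```

View pics/top0.png

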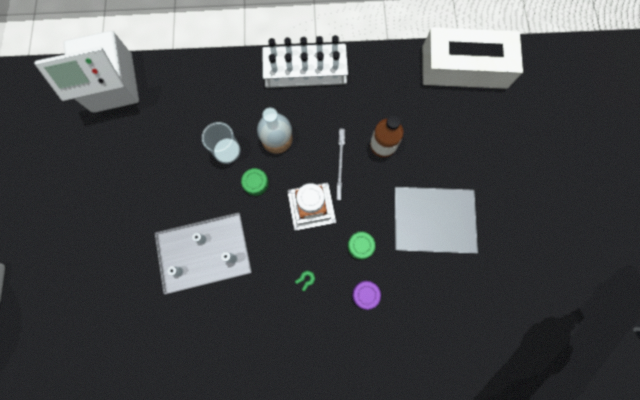

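View pics/scene0.png

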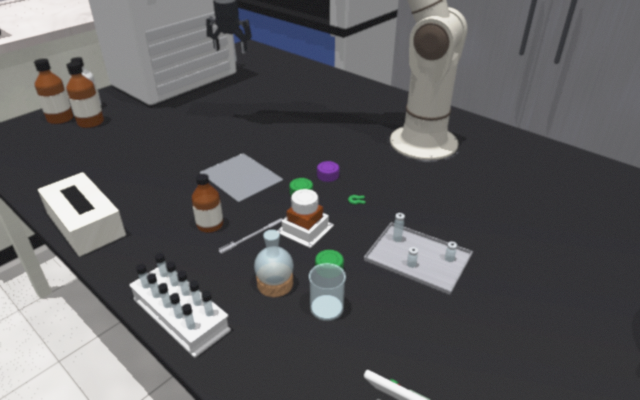

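The top view shows the white lid on the amber jar in its holder at (310,196). The tray with three vials is at (203,253), the pad at (436,220) and the clip at (306,280).

Things that could be taken for the targets:
- **Lid:** white on the jar at (310,196), which I choose. The green ones at (254,181) and (362,245) and the purple one at (367,295) are look-alikes.
- **Vial:** the tall one at top (229,257), scene (398,225), which I choose. The short ones are at top (198,238) and (173,271).

```bash
python3 - <<'E'
from h import *
np.set_printoptions(precision=4,suppress=True)
p=viewer.capture("top"); q=viewer.capture("scene")
def circ(P):
    c,r=cv2.minEnclosingCircle(P[:,:2].astype(np.float32)*1000); return np.round(c,1),round(r,1)
full=np.ones((400,640),bool)
for n,c in(("top",p),("scene",q)):
    P=cloud(c,full); D=lambda x,y,r:np.hypot(P[:,0]-x,P[:,1]-y)<r
    m=D(.582,.02,.06)&(P[:,2]>.095); print(n,"lid",m.sum(),np.median(P[m],0),circ(P[m]))
    m=(abs(P[:,0]-.58)<.09)&(abs(P[:,1]-.02)<.09)&(P[:,2]>.028)&(P[:,2]<.041)
    print(" holder",m.sum(),cv2.minAreaRect(P[m][:,:2].astype(np.float32)*1000))
    for nm,x,y,z in(("tall",.4587,.2057,.065),("s1",.4335,.3513,.035),("s2",.51,.28,.035)):
        m=D(x,y,.045)&(P[:,2]>z); 
        if m.sum(): print(" ",nm,m.sum(),P[m].mean(0),P[m][:,2].max(),circ(P[m]))
    m=(abs(P[:,0]-.53)<.13)&(abs(P[:,1]+.285)<.13)&(abs(P[:,2]-.002)<.01)
# pad by colour
g=cv2.cvtColor(p["img"],cv2.COLOR_RGB2GRAY); M=np.zeros_like(full); M[170:270,380:490]=g[170:270,380:490]>90
P=cloud(p,M); print("pad",cv2.minAreaRect(P[:,:2].astype(np.float32)*1000),np.median(P,0))
for n in("lid_center","vial_center"):
  for t in trace(n,p)[:3]: print(n,t["pixel"],t["score"],t["mask"].sum())
# tall vial cap from both views at z=.077
a=cv2.resize(p["img"][170:290,210:340],None,fx=4,fy=4,interpolation=2)[:480,:520]
cv2.imwrite("pics/crop1.png",a[:,:,::-1])
E
```

```text
top lid 605 [0.5737 0.0178 0.1029] (array([574.8,  17.3]), 31.9)
 holder 362 ((574.5306396484375, 17.619754791259766), (85.43988037109375, 84.78460693359375), 7.6534576416015625)
  tall 71 [0.4524 0.2141 0.0763] 0.0803413798987411 (array([452.8, 214.9]), 10.1)
  s1 71 [0.4284 0.3451 0.0474] 0.05072558096908279 (array([428.3, 345.9]), 9.7)
  s2 67 [0.5039 0.2902 0.0475] 0.051208823180839975 (array([504.1, 290.8]), 10.0)
scene lid 387 [0.5822 0.0232 0.1045] (array([578.8,  20.3]), 33.2)
 holder 332 ((580.12548828125, 18.817867279052734), (86.88055419921875, 89.36492919921875), 8.577685356140137)
  tall 68 [0.458  0.2174 0.0752] 0.08217632864666664 (array([455.6, 216.2]), 10.9)
  s1 81 [0.4341 0.3486 0.0453] 0.05250940453975802 (array([431.8, 347.6]), 11.7)
  s2 79 [0.5099 0.2941 0.0461] 0.0537795761854274 (array([508.1, 292.1]), 10.9)
pad ((526.7000122070312, -291.01654052734375), (203.792236328125, 164.5417022705078), 84.76935577392578) [ 0.5244 -0.2897  0.0018]
lid_center [360.6, 244.7] 0.89 610
lid_center [311.7, 198.1] 0.83 601
lid_center [257.7, 182.7] 0.64 554
vial_center [223.1, 143.5] 0.69 1132
vial_center [229.9, 256.9] 0.51 123
```

View pics/crop1.png

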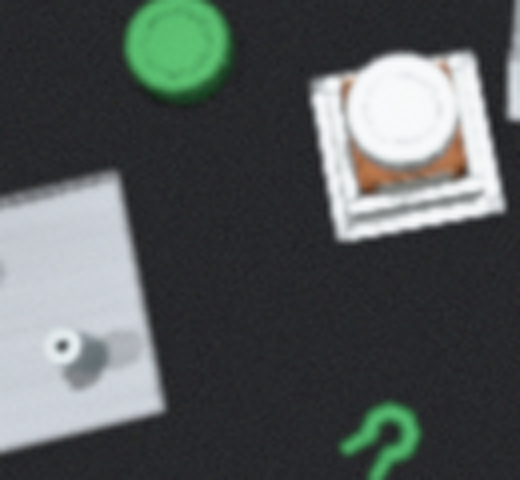

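The crop confirms the choice: the white lid on the amber jar is at crop (403,108) and the tall capped vial at (62,347). I estimate the lid at (0.576, 0.018) with its top at 0.104, and the vial at (0.4535, 0.2155) with its top at 0.077. The pad is at (0.526, -0.291).

```bash
cat >> h.py <<'E'
from scipy.spatial.transform import Rotation as Ro
def go(x,y,z,yaw):
    """shift (cm) and turn (deg) in tool axes to reach tcp x,y,z with finger line at world yaw (deg), tool down"""
    s=sensors.sense(); R=Ro.from_quat(s["eef_rot"])
    c,n=np.cos(np.radians(yaw)),np.sin(np.radians(yaw))
    yv=np.array([c,n,0]); zv=np.array([0,0,-1.]); T=Ro.from_matrix(np.stack([np.cross(yv,zv),yv,zv],1))
    print("t",round(s["time"],2),"shift",np.round(R.inv().apply(np.array([x,y,z])-s["tcp_pos"])*100,2),"turn",np.round((R.inv()*T).as_rotvec(degrees=True),2))
    Y=R.apply([0,1,0]); print(" tcp",np.round(s["tcp_pos"],4),"yaw",round(np.degrees(np.arctan2(Y[1],Y[0])),2),"j",np.round(s["joint_pos"],2),"F",np.round(s["force"],1),"gap",round(s["finger_gap"],3))
E
python3 -c "
from h import *
go(.576,.018,.33,-43)"
```

```text
t 1.4 shift [ 52.15 -40.48   7.47] turn [  0.    -0.   -20.03]
 tcp [ 0.2949 -0.5793  0.4047] yaw -63.03 j [ 1.36  0.5  -0.43  1.55  0.22  1.14 -0.21] F [-0.4 -0.5 -0.1] gap 0.999
```

Emit:
apply_moves([
  [1, [52.15, -40.5, 7.5], [0, 0, -20]],
  [1, [52.15, -40.5, 7.5], [0, 0, -20]],
  [1, [52.15, -40.5, 7.5], [0, 0, -20]],
  [1, [52.15, -40.5, 7.5], [0, 0, -20]],
  [1, [52.15, -40.5, 7.5], [0, 0, -20]],
  [1, [52.15, -40.5, 7.5], [0, 0, -20]],
  [1, [52.15, -40.5, 7.5], [0, 0, -20]],
  [1, [52.15, -40.5, 7.5], [0, 0, -20]],
  [1, [52.15, -40.5, 7.5], [0, 0, -20]],
  [1, [52.15, -40.5, 7.5], [0, 0, -20]],
  [1, [52.15, -40.5, 7.5], [0, 0, -20]],
  [1, [52.15, -40.5, 7.5], [0, 0, -20]],
])

```text
time: 2.6
tcp_pos: [0.5493, -0.0381, 0.3371]
eef_rot: [0.917, 0.398, 0.0, 0.0]
force: [0.6, -0.3, -0.3]
finger_gap: 1.001
grip_force: 0.0
```

```bash
python3 -c "
from h import *
go(.576,.018,.33,-43)"
```

```text
t 2.6 shift [ 5.92 -1.88  0.71] turn [ 0.05 -0.01 -0.05]
 tcp [ 0.5493 -0.0381  0.3371] yaw -43.05 j [ 0.56  0.45 -0.67  1.86  0.35  0.95 -1.03] F [ 0.6 -0.3 -0.3] gap 1.001
```

Emit:
apply_moves([
  [1, [5.0, -1.6, 0.6], [0, 0, 0]],
  [1, [5.9, -1.9, 0.7], [0, 0, 0]],
  [1, [5.9, -1.9, 0.7], [0, 0, 0]],
  [1, [5.9, -1.9, 0.7], [0, 0, 0]],
])

```text
time: 3.0
tcp_pos: [0.5748, 0.0153, 0.3298]
eef_rot: [0.917, 0.398, -0.001, 0.0]
force: [-0.6, -0.9, -0.4]
finger_gap: 1.001
grip_force: 0.0
```

```bash
python3 -c "
from h import *
go(.576,.018,.248,-43)"
```

```text
t 3.0 shift [ 0.3  -0.1   8.17] turn [ 0.01  0.08 -0.05]
 tcp [0.5748 0.0153 0.3298] yaw -43.05 j [ 0.44  0.51 -0.67  1.8   0.38  0.96 -1.14] F [-0.6 -0.9 -0.4] gap 1.001
```

Emit:
apply_moves([
  [1, [0.2, -0.1, 3], [0, 0, 0]],
  [1, [0.2, -0.1, 5], [0, 0, 0]],
  [1, [0.2, -0.1, 5], [0, 0, 0]],
  [1, [0.2, -0.1, 5], [0, 0, 0]],
])

```text
time: 3.4
tcp_pos: [0.5754, 0.0164, 0.2803]
eef_rot: [0.918, 0.397, -0.0, 0.0]
force: [1.1, 0.1, 0.6]
finger_gap: 1.0
grip_force: 0.0
```

```bash
python3 - <<'E'
from h import *
go(.576,.018,.248,-43)
p=viewer.capture("top"); q=viewer.capture("scene")
a=cv2.resize(p["img"][140:250,250:370],None,fx=3.3,fy=3.3,interpolation=2); b=cv2.resize(q["img"][120:245,240:376],None,fx=2.9,fy=2.9,interpolation=2)
h=min(a.shape[0],b.shape[0]); cv2.imwrite("pics/c2.png",np.hstack([a[:h],b[:h]])[:,:,::-1])
E
```

```text
t 3.4 shift [ 0.16 -0.07  3.23] turn [ 0.01  0.06 -0.19]
 tcp [0.5754 0.0164 0.2803] yaw -43.19 j [ 0.41  0.57 -0.63  1.84  0.43  0.88 -1.18] F [1.1 0.1 0.6] gap 1.0
```

View pics/c2.png

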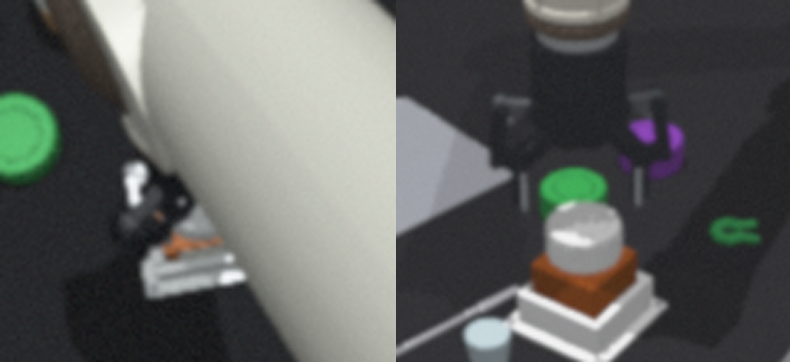

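The gripper stands over the white lid, with its fingers at (525,190) and (640,190) either side of the lid at (585,230). I'll descend and grip.

Emit:
apply_moves([
  [1, [0.1, -0.1, 1.5], [0, 0, 0]],
  [1, [0.1, -0.1, 3.2], [0, 0, 0]],
  [1, [0.1, -0.1, 3.2], [0, 0, 0]],
  [1, [0.1, -0.1, 3.2], [0, 0, 0]],
  [0.2, [0.1, -0.1, 3.2], [0, 0, 0]],
  [-0.5, [0.1, -0.1, 3.2], [0, 0, 0]],
  [-1, [0.1, -0.1, 3.2], [0, 0, 0]],
  [-1, [0.1, -0.1, 3.2], [0, 0, 0]],
  [-1, [0.1, -0.1, 3.2], [0, 0, 0]],
  [-1, [0.1, -0.1, 3.2], [0, 0, 0]],
])

```text
time: 4.5
tcp_pos: [0.5759, 0.02, 0.2485]
eef_rot: [0.917, 0.399, 0.001, 0.0]
force: [1.3, 0.2, 4.8]
finger_gap: 0.725
grip_force: 64.0
```

```bash
python3 - <<'E'
from h import *
go(.576,.018,.248,-43); print(sensors.sense()["grip_force"],sensors.sense()["ft_torque"])
E
```

```text
t 4.5 shift [-0.14  0.15  0.05] turn [ 0.04 -0.05 -0.02]
 tcp [0.5759 0.02   0.2485] yaw -43.02 j [ 0.38  0.62 -0.6   1.85  0.47  0.82 -1.21] F [1.3 0.2 4.8] gap 0.725
64.04231367632747 [ 0.10167481  0.12027501 -0.03947934]
```

Emit:
apply_moves([
  [-1, [0, 0, 0.3], [0, 0, 0]],
  [-1, [0, 0, 0.5], [0, 0, 0]],
  [-1, [0, 0, 0.7], [0, 0, 0]],
  [-1, [0, 0, 0.7], [0, 0, 0]],
  [-1, [0, 0, 0.7], [0, 0, 0]],
])

```text
time: 5.0
tcp_pos: [0.5759, 0.0201, 0.2423]
eef_rot: [0.917, 0.399, 0.0, 0.0]
force: [-3.8, -0.6, 14.1]
finger_gap: 0.727
grip_force: 65.0
```

```bash
python3 - <<'E'
from h import *
go(.576,.02,.241,-43)
E
```

```text
t 5.0 shift [-0.    0.01  0.13] turn [ 0.07 -0.02 -0.02]
 tcp [0.5759 0.0201 0.2423] yaw -43.02 j [ 0.38  0.63 -0.6   1.85  0.47  0.81 -1.22] F [-3.8 -0.6 14.1] gap 0.727
```

Emit:
apply_moves([
  [-1, [0, 0, 0.15], [0, 0, 0]],
  [-1, [0, 0, 0.15], [0, 0, -6]],
  [-1, [0, 0, 0.15], [0, 0, -14]],
  [-1, [0, 0, 0.15], [0, 0, -22]],
  [-1, [0, 0, 0.15], [0, 0, -30]],
  [-1, [0, 0, 0.15], [0, 0, -38]],
  [-1, [0, 0, 0.15], [0, 0, -46]],
  [-1, [0, 0, 0.15], [0, 0, -54]],
  [-1, [0, 0, 0.15], [0, 0, -62]],
  [-1, [0, 0, 0.15], [0, 0, -70]],
  [-1, [0, 0, 0.15], [0, 0, -78]],
  [-1, [0, 0, 0.15], [0, 0, -86]],
])

```text
time: 6.2
tcp_pos: [0.5773, 0.0203, 0.2418]
eef_rot: [0.397, 0.918, 0.001, 0.002]
force: [0.4, -0.0, 14.1]
finger_gap: 0.726
grip_force: 65.1
```

Emit:
apply_moves([
  [-1, [0, 0, 0], [0, 0, -4]],
  [-1, [0, 0, 0], [0, 0, -4]],
  [-1, [0, 0, 0], [0, 0, -4]],
])

```text
time: 6.5
tcp_pos: [0.5773, 0.0203, 0.2417]
eef_rot: [0.367, 0.93, 0.001, 0.002]
force: [-0.2, -0.2, 14.4]
finger_gap: 0.728
grip_force: 65.0
```

```bash
python3 - <<'E'
from h import *
go(.576,.02,.241,47);print(sensors.sense()["ft_torque"])
E
```

```text
t 6.5 shift [ 0.07 -0.11  0.07] turn [ 0.22  0.19 -0.01]
 tcp [0.5773 0.0203 0.2417] yaw 46.99 j [ 0.61  0.77 -0.94  1.84  0.77  0.94  0.13] F [-0.2 -0.2 14.4] gap 0.728
[-0.07404474  0.00194049  0.12283448]
```

Emit:
apply_moves([
  [-1, [0, 0, -0.4], [0, 0, 0]],
  [-1, [0, 0, -0.8], [0, 0, 0]],
  [-1, [0, 0, -1.2], [0, 0, 0]],
  [-1, [0, 0, -1.6], [0, 0, 0]],
  [-1, [0, 0, -1.6], [0, 0, 0]],
])

```text
time: 7.0
tcp_pos: [0.5752, 0.0196, 0.2553]
eef_rot: [0.367, 0.93, -0.0, -0.0]
force: [-0.4, 0.5, -0.1]
finger_gap: 0.723
grip_force: 65.2
```

Emit:
apply_moves([
  [-1, [0, 0, -3], [0, 0, 0]],
  [-1, [0, 0, -7], [0, 0, 0]],
  [-1, [0, 0, -10], [0, 0, 0]],
  [-1, [0, 0, -10], [0, 0, 0]],
  [-1, [0, 0, -10], [0, 0, 0]],
])

```text
time: 7.5
tcp_pos: [0.5753, 0.0195, 0.3552]
eef_rot: [0.367, 0.93, -0.0, 0.0]
force: [-0.7, -0.4, -0.8]
finger_gap: 0.725
grip_force: 66.4
```

```bash
python3 - <<'E'
from h import *
go(.526,-.285,.33,47)
q=viewer.capture("scene")
cv2.imwrite("pics/c3.png",cv2.resize(q["img"][60:260,200:400],None,fx=3,fy=3,interpolation=2)[:,:,::-1])
E
```

```text
t 7.5 shift [-17.18 -25.62   2.55] turn [-0.03  0.03 -0.05]
 tcp [0.5753 0.0195 0.3552] yaw 46.95 j [ 0.7   0.63 -1.07  1.78  0.62  1.12  0.23] F [-0.7 -0.4 -0.8] gap 0.725
```

View pics/c3.png

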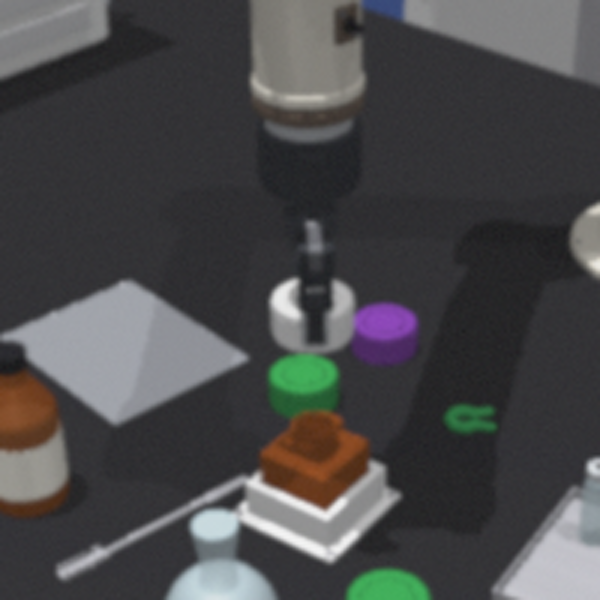

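The lid is held in the gripper at (312,315), and the jar's mouth is open at (318,430) with the jar still in its holder. Next I'll move to the pad.

Emit:
apply_moves([
  [-1, [-17.2, -25.6, 2.5], [0, 0, 0]],
  [-1, [-17.2, -25.6, 2.5], [0, 0, 0]],
  [-1, [-17.2, -25.6, 2.5], [0, 0, 0]],
  [-1, [-17.2, -25.6, 2.5], [0, 0, 0]],
  [-1, [-17.2, -25.6, 2.5], [0, 0, 0]],
  [-1, [-17.2, -25.6, 2.5], [0, 0, 0]],
  [-1, [-17.2, -25.6, 2.5], [0, 0, 0]],
  [-1, [-17.2, -25.6, 2.5], [0, 0, 0]],
  [-1, [-17.2, -25.6, 2.5], [0, 0, 0]],
  [-1, [-17.2, -25.6, 2.5], [0, 0, 0]],
])

```text
time: 8.55
tcp_pos: [0.5272, -0.2819, 0.3303]
eef_rot: [0.365, 0.931, 0.001, -0.0]
force: [-0.2, 0.9, -1.2]
finger_gap: 0.728
grip_force: 66.4
```

```bash
python3 - <<'E'
from h import *
go(.526,-.285,.185,47)
E
```

```text
t 8.55 shift [-0.14 -0.32 14.53] turn [ 0.06 -0.06  0.2 ]
 tcp [ 0.5272 -0.2819  0.3303] yaw 47.2 j [ 1.18  0.7  -1.04  1.74  0.67  1.11  0.74] F [-0.2  0.9 -1.2] gap 0.728
```

Emit:
apply_moves([
  [-1, [0, 0, 4], [0, 0, 0]],
  [-1, [0, 0, 8], [0, 0, 0]],
  [-1, [0, 0, 12], [0, 0, 0]],
  [-1, [0, 0, 14.3], [0, 0, 0]],
  [-1, [0, 0, 14.3], [0, 0, 0]],
  [-1, [0, 0, 14.8], [0, 0, 0]],
  [-1, [0, 0, 15.1], [0, 0, 0]],
  [-1, [0, 0, 15.1], [0, 0, 0]],
])

```text
time: 9.35
tcp_pos: [0.5273, -0.2845, 0.1807]
eef_rot: [0.366, 0.93, -0.0, 0.001]
force: [0.0, -0.3, -0.0]
finger_gap: 0.727
grip_force: 66.4
```

Emit:
apply_moves([
  [-1, [0, 0, 0.1], [0, 0, 0]],
  [-1, [0, 0, 0.2], [0, 0, 0]],
  [-1, [0, 0, 0.25], [0, 0, 0]],
  [-1, [0, 0, 0.25], [0, 0, 0]],
])

```text
time: 9.75
tcp_pos: [0.5271, -0.2849, 0.1789]
eef_rot: [0.367, 0.93, -0.001, 0.001]
force: [-3.3, 1.0, 10.4]
finger_gap: 0.731
grip_force: 67.6
```

Emit:
apply_moves([
  [-1, [0, 0, -0.1], [0, 0, 0]],
  [-0.5, [0, 0, -0.1], [0, 0, 0]],
  [0.5, [0, 0, -0.1], [0, 0, 0]],
  [1, [0, 0, -0.1], [0, 0, 0]],
  [1, [0, 0, -0.1], [0, 0, 0]],
  [1, [0, 0, -0.1], [0, 0, 0]],
  [1, [0, 0, -3], [0, 0, 0]],
  [1, [0, 0, -7], [0, 0, 0]],
  [1, [0, 0, -12], [0, 0, 0]],
  [1, [0, 0, -16], [0, 0, 0]],
  [1, [0, 0, -16], [0, 0, 0]],
])

```text
time: 10.85
tcp_pos: [0.529, -0.2845, 0.343]
eef_rot: [0.367, 0.93, -0.0, 0.005]
force: [1.0, -0.9, 0.0]
finger_gap: 1.002
grip_force: 0.0
```

```bash
python3 - <<'E'
from h import *
go(.4535,.2155,.34,70)
E
```

```text
t 10.85 shift [3.963e+01 3.141e+01 2.000e-02] turn [  0.05   0.56 -23.01]
 tcp [ 0.529  -0.2845  0.343 ] yaw 46.99 j [ 1.19  0.69 -1.05  1.73  0.66  1.12  0.75] F [ 1.  -0.9  0. ] gap 1.002
```

Emit:
apply_moves([
  [1, [39.6, 31.4, 0], [0, 0, 47]],
  [1, [39.6, 31.4, 0], [0, 0, 47]],
  [1, [39.6, 31.4, 0], [0, 0, 47]],
  [1, [39.6, 31.4, 0], [0, 0, 47]],
  [1, [39.6, 31.4, 0], [0, 0, 47]],
  [1, [39.6, 31.4, 0], [0, 0, 47]],
  [1, [39.6, 31.4, 0], [0, 0, 47]],
  [1, [39.6, 31.4, 0], [0, 0, 47]],
  [1, [39.6, 31.4, 0], [0, 0, 47]],
  [1, [39.6, 31.4, 0], [0, 0, 47]],
  [1, [39.6, 31.4, 0], [0, 0, 47]],
  [1, [39.6, 31.4, 0], [0, 0, 47]],
])

```text
time: 12.05
tcp_pos: [0.4503, 0.2172, 0.3367]
eef_rot: [0.705, 0.709, -0.0, -0.0]
force: [-1.2, 0.3, -0.1]
finger_gap: 0.997
grip_force: 0.0
```

```bash
python3 - <<'E'
from h import *
np.set_printoptions(precision=4,suppress=True)
go(.4535,.2155,.25,0)
p=viewer.capture("top");P=cloud(p,np.ones((400,640),bool))
m=(np.hypot(P[:,0]-.527,P[:,1]+.285)<.07)&(P[:,2]>.028); print("lid on pad",P[m].mean(0),cv2.minEnclosingCircle(P[m][:,:2].astype(np.float32)))
m=(np.hypot(P[:,0]-.5765,P[:,1]-.02)<.035)&(P[:,2]>.08)&(P[:,2]<.1); print("rim",m.sum(),P[m].mean(0),cv2.minEnclosingCircle(P[m][:,:2].astype(np.float32)))
save(p,"t4.png")
E
```

```text
t 12.05 shift [-0.18  0.33  8.67] turn [-0.03 -0.03  0.28]
 tcp [0.4503 0.2172 0.3367] yaw 0.28 j [ 0.29  0.46 -0.98  1.97  0.47  0.95 -0.92] F [-1.2  0.3 -0.1] gap 0.997
lid on pad [ 0.5245 -0.2855  0.0327] ((0.5249542593955994, -0.2861311435699463), 0.032372090965509415)
rim 131 [0.5736 0.0177 0.0847] ((0.5750680565834045, 0.017724204808473587), 0.02705233357846737)
```

View pics/t4.png

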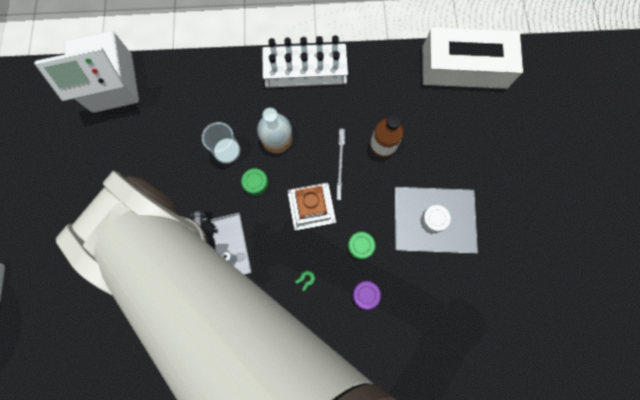

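The lid stands top-up on the pad at (437,218). The open jar in its holder is at (312,202), and the gripper is over the tall vial at (228,257). The robot's measured positions show the top camera is about 2 mm off, so I'm correcting the vial to (0.4545, 0.2163).

Emit:
apply_moves([
  [1, [-0.1, 0.3, 2], [0, 0, 0]],
  [1, [-0.1, 0.3, 5], [0, 0, 0]],
  [1, [-0.1, 0.3, 5], [0, 0, 0]],
  [1, [-0.1, 0.3, 5], [0, 0, 0]],
])

```text
time: 12.5
tcp_pos: [0.4547, 0.2124, 0.2867]
eef_rot: [0.708, 0.706, -0.001, -0.0]
force: [-0.1, -0.0, 0.7]
finger_gap: 0.998
grip_force: 0.0
```

```bash
python3 - <<'E'
from h import *
go(.4545,.2163,.231,0)
E
```

```text
t 12.5 shift [ 0.39 -0.01  5.57] turn [-0.1   0.06 -0.16]
 tcp [0.4547 0.2124 0.2867] yaw -0.16 j [ 0.24  0.54 -0.91  2.    0.56  0.87 -0.98] F [-0.1 -0.   0.7] gap 0.998
```

Emit:
apply_moves([
  [1, [0.4, 0, 1], [0, 0, 0]],
  [1, [0.4, 0, 2], [0, 0, 0]],
  [1, [0.4, 0, 2], [0, 0, 0]],
  [1, [0.4, 0, 2], [0, 0, 0]],
])

```text
time: 12.9
tcp_pos: [0.4542, 0.2181, 0.2669]
eef_rot: [0.707, 0.707, -0.0, -0.0]
force: [-0.8, -0.1, 0.9]
finger_gap: 0.999
grip_force: 0.0
```

```bash
python3 - <<'E'
from h import *
go(.4545,.2163,.231,0)
E
```

```text
t 12.9 shift [-0.18  0.03  3.59] turn [-0.02  0.01 -0.  ]
 tcp [0.4542 0.2181 0.2669] yaw -0.0 j [ 0.2   0.57 -0.88  2.01  0.59  0.84 -1.01] F [-0.8 -0.1  0.9] gap 0.999
```

Emit:
apply_moves([
  [1, [-0.1, 0, 1.5], [0, 0, 0]],
  [1, [-0.1, 0, 3.0], [0, 0, 0]],
  [1, [-0.1, 0, 3.6], [0, 0, 0]],
  [1, [-0.1, 0, 3.6], [0, 0, 0]],
  [0.4, [-0.1, 0, 3.6], [0, 0, 0]],
  [0, [-0.1, 0, 3.6], [0, 0, 0]],
  [-0.4, [-0.1, 0, 3.6], [0, 0, 0]],
  [-0.7, [-0.1, 0, 3.6], [0, 0, 0]],
  [-1, [-0.1, 0, 3.6], [0, 0, 0]],
  [-1, [-0.1, 0, 3.6], [0, 0, 0]],
  [-1, [-0.1, 0, 3.6], [0, 0, 0]],
  [-1, [-0.1, 0, 3.6], [0, 0, 0]],
])

```text
time: 14.1
tcp_pos: [0.4545, 0.2173, 0.2315]
eef_rot: [0.707, 0.707, 0.0, 0.0]
force: [-1.1, -0.0, 6.1]
finger_gap: 0.214
grip_force: 58.6
```

```bash
python3 - <<'E'
from h import *
go(.4545,.2163,.231,0)
E
```

```text
t 14.1 shift [-0.1  -0.    0.05] turn [ 0.04 -0.   -0.02]
 tcp [0.4545 0.2173 0.2315] yaw -0.02 j [ 0.16  0.62 -0.83  2.03  0.66  0.78 -1.06] F [-1.1 -0.   6.1] gap 0.214
```

Emit:
apply_moves([
  [-1, [0, 0, -1], [0, 0, 0]],
  [-1, [0, 0, -3], [0, 0, 0]],
  [-1, [0, 0, -5], [0, 0, 0]],
  [-1, [0, 0, -5], [0, 0, 0]],
  [-1, [0, 0, -5], [0, 0, 0]],
])

```text
time: 14.6
tcp_pos: [0.4546, 0.2168, 0.2814]
eef_rot: [0.707, 0.707, 0.0, 0.0]
force: [0.0, 0.3, 0.4]
finger_gap: 0.214
grip_force: 58.6
```

```bash
python3 - <<'E'
from h import *
go(.4545,.2163,.231,0)
q=viewer.capture("scene")
cv2.imwrite("pics/c5.png",cv2.resize(q["img"][140:280,340:480],None,fx=4,fy=4,interpolation=2)[:,:,::-1])
E
```

```text
t 14.6 shift [-0.05 -0.02  5.04] turn [ 0.07  0.01 -0.06]
 tcp [0.4546 0.2168 0.2814] yaw -0.06 j [ 0.23  0.55 -0.9   2.    0.57  0.86 -0.99] F [0.  0.3 0.4] gap 0.214
```

View pics/c5.png

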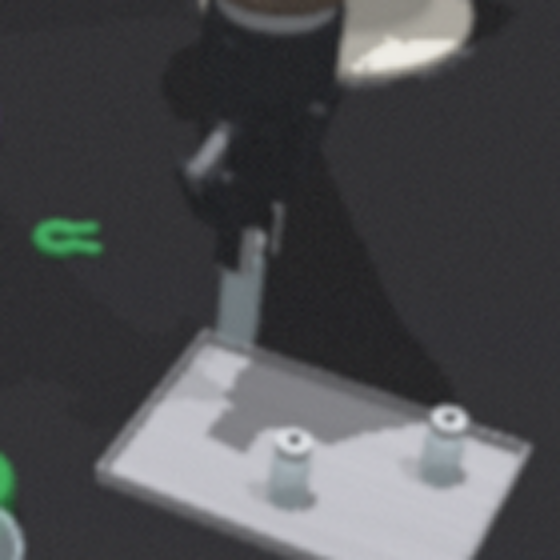

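```bash
python3 - <<'E'
from h import *
np.set_printoptions(precision=4,suppress=True)
q=viewer.capture("scene");P=cloud(q,np.ones((400,640),bool))
for a in np.arange(.05,.13,.01):
    m=(np.hypot(P[:,0]-.456,P[:,1]-.218)<.025)&(P[:,2]>a)&(P[:,2]<a+.01); print(round(a,2),m.sum(),np.median(P[m],0) if m.any() else 0)
go(.576,.02,.36,0)
E
```

```text
0.05 21 [0.4623 0.2211 0.0576]
0.06 28 [0.4632 0.2203 0.066 ]
0.07 24 [0.4629 0.2207 0.0746]
0.08 37 [0.4626 0.2216 0.0842]
0.09 34 [0.4635 0.2199 0.0952]
0.1 24 [0.4626 0.2231 0.1044]
0.11 36 [0.4667 0.2238 0.1158]
0.12 61 [0.4667 0.2227 0.1248]
t 14.7 shift [-19.66  12.19  -7.95] turn [-0.05  0.04 -0.04]
 tcp [0.4541 0.2166 0.2804] yaw -0.04 j [ 0.22  0.55 -0.9   2.01  0.57  0.86 -0.99] F [-0.1 -0.4  0. ] gap 0.212
```

Emit:
apply_moves([
  [-1, [0, 0, -4], [0, 0, 0]],
  [-1, [0, 0, -8], [0, 0, 0]],
  [-1, [0, 0, -8], [0, 0, 0]],
  [-1, [-4, 2.5, -8], [0, 0, 0]],
  [-1, [-8, 5, -8], [0, 0, 0]],
  [-1, [-12, 7.5, -8], [0, 0, 0]],
  [-1, [-16, 10, -8], [0, 0, 0]],
  [-1, [-19.7, 12.1, -8], [0, 0, 0]],
  [-1, [-19.7, 12.1, -8], [0, 0, 0]],
  [-1, [-19.7, 12.1, -8], [0, 0, 0]],
  [-1, [-19.7, 12.1, -8], [0, 0, 0]],
  [-1, [-19.7, 12.1, -8], [0, 0, 0]],
])

```text
time: 15.9
tcp_pos: [0.5745, 0.0218, 0.3607]
eef_rot: [0.706, 0.708, -0.0, -0.0]
force: [0.2, 0.1, -0.1]
finger_gap: 0.21
grip_force: 58.8
```

```bash
python3 - <<'E'
from h import *
np.set_printoptions(precision=4,suppress=True)
go(.576,.02,.332,0)
q=viewer.capture("scene");P=cloud(q,np.ones((400,640),bool))
for a in np.arange(.12,.22,.01):
    m=(np.hypot(P[:,0]-.576,P[:,1]-.02)<.025)&(P[:,2]>a)&(P[:,2]<a+.01); print(round(a,2),m.sum(),np.median(P[m],0) if m.any() else 0)
cv2.imwrite("pics/c6.png",cv2.resize(q["img"][90:250,230:390],None,fx=3.5,fy=3.5,interpolation=2)[:,:,::-1])
E
```

```text
t 15.9 shift [-0.19  0.15  2.87] turn [-0.04 -0.02  0.15]
 tcp [0.5745 0.0218 0.3607] yaw 0.15 j [ 0.61  0.55 -0.93  1.77  0.5   1.07 -0.49] F [ 0.2  0.1 -0.1] gap 0.21
0.12 0 0
0.13 18 [0.5822 0.027  0.1362]
0.14 34 [0.582  0.029  0.1459]
0.15 29 [0.5833 0.027  0.1557]
0.16 32 [0.5822 0.0281 0.1652]
0.17 32 [0.5818 0.0284 0.1755]
0.18 28 [0.5791 0.0293 0.1838]
0.19 50 [0.5791 0.0285 0.1946]
0.2 76 [0.5835 0.0285 0.2062]
0.21 73 [0.5682 0.0268 0.2153]
```

View pics/c6.png

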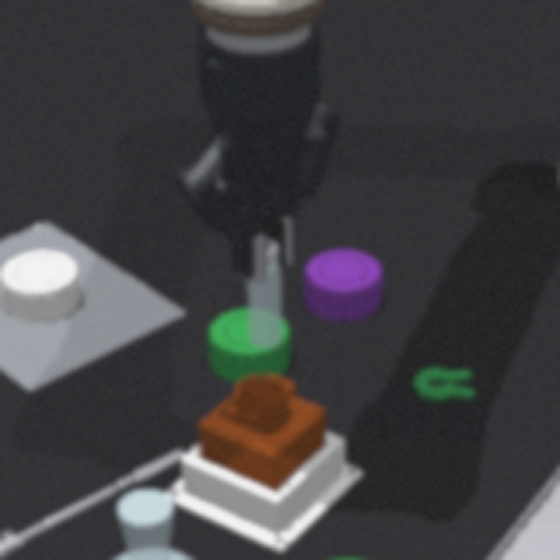

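The vial hangs upright at (265,290), above the open jar mouth at (264,395). I'll centre it and lower it in.

Emit:
apply_moves([
  [-1, [-0.15, 0.1, 1], [0, 0, 0]],
  [-1, [-0.15, 0.1, 3], [0, 0, 0]],
  [-1, [-0.15, 0.1, 3], [0, 0, 0]],
  [-1, [-0.15, 0.1, 3], [0, 0, 0]],
])

```text
time: 16.35
tcp_pos: [0.576, 0.0189, 0.3306]
eef_rot: [0.707, 0.707, -0.0, -0.0]
force: [0.0, -1.0, 0.2]
finger_gap: 0.216
grip_force: 58.8
```

```bash
python3 - <<'E'
from h import *
go(.576,.02,.262,0)
E
```

```text
t 16.35 shift [0.11 0.01 6.86] turn [-0.07 -0.01  0.03]
 tcp [0.576  0.0189 0.3306] yaw 0.03 j [ 0.59  0.59 -0.9   1.8   0.53  1.02 -0.51] F [ 0.  -1.   0.2] gap 0.216
```

Emit:
apply_moves([
  [-1, [0.1, 0, 1], [0, 0, 0]],
  [-1, [0.1, 0, 2], [0, 0, 0]],
  [-1, [0.1, 0, 3], [0, 0, 0]],
  [-1, [0.1, 0, 4], [0, 0, 0]],
  [-1, [0.1, 0, 5], [0, 0, 0]],
  [-1, [0.1, 0, 6], [0, 0, 0]],
  [-1, [0.1, 0, 6.6], [0, 0, 0]],
  [-1, [0.1, 0, 6.8], [0, 0, 0]],
  [-1, [0.1, 0, 6.8], [0, 0, 0]],
])

```text
time: 17.25
tcp_pos: [0.5763, 0.0196, 0.2627]
eef_rot: [0.707, 0.707, -0.0, -0.0]
force: [-1.2, 0.1, -0.2]
finger_gap: 0.209
grip_force: 58.8
```

Emit:
apply_moves([
  [-0.5, [0, 0, 0], [0, 0, 0]],
  [0, [0, 0, 0], [0, 0, 0]],
  [0.5, [0, 0, 0], [0, 0, 0]],
  [1, [0, 0, 0], [0, 0, 0]],
  [1, [0, 0, 0], [0, 0, 0]],
  [1, [0, 0, -3], [0, 0, 0]],
  [1, [0, 0, -7], [0, 0, 0]],
  [1, [0, 0, -8], [0, 0, 0]],
  [1, [0, 0, -8], [0, 0, 0]],
  [1, [0, 0, -8], [0, 0, 0]],
])

```text
time: 18.25
tcp_pos: [0.5759, 0.0192, 0.3423]
eef_rot: [0.707, 0.707, -0.0, -0.0]
force: [-0.5, -0.9, -0.4]
finger_gap: 1.003
grip_force: 0.0
```

```bash
python3 - <<'E'
from h import *
np.set_printoptions(precision=4,suppress=True)
go(.5272,-.285,.343,47)
q=viewer.capture("scene");P=cloud(q,np.ones((400,640),bool))
m=(np.hypot(P[:,0]-.576,P[:,1]-.02)<.03)&(P[:,2]>.07)&(P[:,2]<.15);print(m.sum(),P[m][:,2].max())
cv2.imwrite("pics/c7.png",cv2.resize(q["img"][150:250,250:350],None,fx=5,fy=5,interpolation=2)[:,:,::-1])
E
```

```text
t 18.25 shift [-30.42  -4.85  -0.05] turn [ -0.06   0.02 -47.04]
 tcp [0.5759 0.0192 0.3423] yaw -0.04 j [ 0.6   0.57 -0.91  1.79  0.52  1.04 -0.51] F [-0.5 -0.9 -0.4] gap 1.003
244 0.09205499314767071
```

View pics/c7.png

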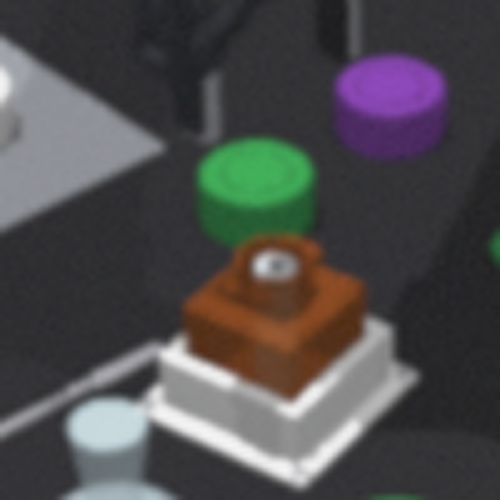

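The vial stands inside the jar, with its cap at (275,265) below the rim. I'll go back for the lid.

Emit:
apply_moves([
  [1, [-30.4, -4.8, 0], [0, 0, -47]],
  [1, [-30.4, -4.8, 0], [0, 0, -47]],
  [1, [-30.4, -4.8, 0], [0, 0, -47]],
  [1, [-30.4, -4.8, 0], [0, 0, -47]],
  [1, [-30.4, -4.8, 0], [0, 0, -47]],
  [1, [-30.4, -4.8, 0], [0, 0, -47]],
  [1, [-30.4, -4.8, 0], [0, 0, -47]],
  [1, [-30.4, -4.8, 0], [0, 0, -47]],
  [1, [-30.4, -4.8, 0], [0, 0, -47]],
  [1, [-30.4, -4.8, 0], [0, 0, -47]],
])

```text
time: 19.3
tcp_pos: [0.5287, -0.2818, 0.3428]
eef_rot: [0.365, 0.931, 0.0, -0.0]
force: [0.3, 1.0, -0.9]
finger_gap: 0.998
grip_force: 0.0
```

```bash
python3 - <<'E'
from h import *
go(.5272,-.285,.215,47)
E
```

```text
t 19.3 shift [-0.12 -0.35 12.78] turn [ 0.04 -0.05  0.19]
 tcp [ 0.5287 -0.2818  0.3428] yaw 47.19 j [ 1.19  0.7  -1.07  1.73  0.67  1.13  0.74] F [ 0.3  1.  -0.9] gap 0.998
```

Emit:
apply_moves([
  [1, [0, -0.1, 4], [0, 0, 0]],
  [1, [0, -0.1, 8], [0, 0, 0]],
  [1, [0, -0.1, 12], [0, 0, 0]],
  [1, [0, -0.1, 12.8], [0, 0, 0]],
  [1, [0, -0.1, 12.8], [0, 0, 0]],
  [1, [0, -0.1, 12.8], [0, 0, 0]],
])

```text
time: 19.9
tcp_pos: [0.5289, -0.2842, 0.217]
eef_rot: [0.366, 0.931, 0.0, 0.001]
force: [-1.0, -0.4, 0.9]
finger_gap: 1.0
grip_force: 0.0
```

```bash
python3 - <<'E'
from h import *
go(.5271,-.2849,.1795,47)
E
```

```text
t 19.9 shift [ 0.09 -0.17  3.75] turn [0.08 0.13 0.07]
 tcp [ 0.5289 -0.2842  0.217 ] yaw 47.07 j [ 1.11  0.84 -0.93  1.79  0.83  0.95  0.64] F [-1.  -0.4  0.9] gap 1.0
```

Emit:
apply_moves([
  [1, [0.1, -0.1, 2], [0, 0, 0]],
  [1, [0.1, -0.1, 3.7], [0, 0, 0]],
  [1, [0.1, -0.1, 3.7], [0, 0, 0]],
  [1, [0.1, -0.1, 3.7], [0, 0, 0]],
  [0.5, [0.1, -0.1, 3.7], [0, 0, 0]],
  [0, [0.1, -0.1, 3.7], [0, 0, 0]],
  [-1, [0.1, -0.1, 3.7], [0, 0, 0]],
  [-1, [0.1, -0.1, 3.7], [0, 0, 0]],
  [-1, [0.1, -0.1, 3.7], [0, 0, 0]],
  [-1, [0.1, -0.1, 3.7], [0, 0, 0]],
])

```text
time: 20.9
tcp_pos: [0.5267, -0.2852, 0.1793]
eef_rot: [0.367, 0.93, -0.0, 0.001]
force: [-0.5, 0.9, 4.8]
finger_gap: 0.727
grip_force: 65.5
```

Emit:
apply_moves([
  [-1, [0, 0, -2], [0, 0, 0]],
  [-1, [0, 0, -6], [0, 0, 0]],
  [-1, [0, 0, -11], [0, 0, 0]],
  [-1, [0, 0, -16], [0, 0, 0]],
  [-1, [0, 0, -18], [0, 0, 0]],
  [-1, [0, 0, -18], [0, 0, 0]],
  [-1, [0, 0, -18], [0, 0, 0]],
])

```text
time: 21.6
tcp_pos: [0.5257, -0.2853, 0.3587]
eef_rot: [0.367, 0.93, -0.001, 0.0]
force: [-0.0, 0.4, -0.2]
finger_gap: 0.727
grip_force: 65.5
```

```bash
python3 - <<'E'
from h import *
go(.576,.0198,.36,47)
E
```

```text
t 21.6 shift [17.15 25.73 -0.16] turn [-0.04  0.06 -0.04]
 tcp [ 0.5257 -0.2853  0.3587] yaw 46.96 j [ 1.21  0.68 -1.08  1.72  0.65  1.16  0.76] F [-0.   0.4 -0.2] gap 0.727
```

Emit:
apply_moves([
  [-1, [17.15, 25.7, 0], [0, 0, 0]],
  [-1, [17.15, 25.7, 0], [0, 0, 0]],
  [-1, [17.15, 25.7, 0], [0, 0, 0]],
  [-1, [17.15, 25.7, 0], [0, 0, 0]],
  [-1, [17.15, 25.7, 0], [0, 0, 0]],
  [-1, [17.15, 25.7, 0], [0, 0, 0]],
  [-1, [17.15, 25.7, 0], [0, 0, 0]],
  [-1, [17.15, 25.7, 0], [0, 0, 0]],
  [-1, [17.15, 25.7, 0], [0, 0, 0]],
  [-1, [17.15, 25.7, 0], [0, 0, 0]],
])

```text
time: 22.6
tcp_pos: [0.5759, 0.0171, 0.357]
eef_rot: [0.368, 0.93, -0.001, -0.001]
force: [-0.2, 0.0, 0.2]
finger_gap: 0.722
grip_force: 65.5
```

```bash
python3 - <<'E'
from h import *
go(.576,.0198,.29,47)
E
```

```text
t 22.6 shift [0.17 0.21 6.7 ] turn [-0.12 -0.03 -0.22]
 tcp [0.5759 0.0171 0.357 ] yaw 46.78 j [ 0.71  0.64 -1.09  1.77  0.62  1.13  0.23] F [-0.2  0.   0.2] gap 0.722
```

Emit:
apply_moves([
  [-1, [0.05, 0.05, 3], [0, 0, 0]],
  [-1, [0.05, 0.05, 6.7], [0, 0, 0]],
  [-1, [0.05, 0.05, 6.7], [0, 0, 0]],
  [-1, [0.05, 0.05, 6.7], [0, 0, 0]],
  [-1, [0.05, 0.05, 6.7], [0, 0, 0]],
])

```text
time: 23.1
tcp_pos: [0.5768, 0.02, 0.2927]
eef_rot: [0.367, 0.93, 0.001, 0.001]
force: [-0.4, 0.0, 0.6]
finger_gap: 0.725
grip_force: 65.7
```

```bash
python3 - <<'E'
from h import *
go(.5758,.0198,.2555,47)
E
```

```text
t 23.1 shift [ 0.07 -0.09  3.72] turn [ 0.1   0.08 -0.09]
 tcp [0.5768 0.02   0.2927] yaw 46.91 j [ 0.65  0.71 -1.01  1.82  0.71  1.02  0.17] F [-0.4  0.   0.6] gap 0.725
```

Emit:
apply_moves([
  [-1, [0.05, -0.05, 1], [0, 0, 0]],
  [-1, [0.05, -0.05, 2], [0, 0, 0]],
  [-1, [0.05, -0.05, 2.6], [0, 0, 0]],
  [-1, [0.05, -0.05, 3.1], [0, 0, 0]],
  [-1, [0.05, -0.05, 3.6], [0, 0, 0]],
  [-1, [0.05, -0.05, 3.8], [0, 0, 0]],
  [-1, [0.05, -0.05, 3.8], [0, 0, 0]],
])

```text
time: 23.8
tcp_pos: [0.5752, 0.0204, 0.2527]
eef_rot: [0.367, 0.93, -0.0, -0.0]
force: [0.3, 0.6, -0.3]
finger_gap: 0.721
grip_force: 65.7
```

Emit:
apply_moves([
  [-1, [0, 0, 0.3], [0, 0, 0]],
  [-1, [0, 0, 0.6], [0, 0, 0]],
  [-1, [0, 0, 0.9], [0, 0, 0]],
  [-1, [0, 0, 1.1], [0, 0, 0]],
  [-1, [0, 0, 1.3], [0, 0, 0]],
  [-1, [0, 0, 1.3], [0, 0, 0]],
  [-1, [0, 0, 1.3], [0, 0, 0]],
])

```text
time: 24.5
tcp_pos: [0.5756, 0.0208, 0.2419]
eef_rot: [0.367, 0.93, -0.0, 0.001]
force: [-5.3, -1.3, 15.8]
finger_gap: 0.728
grip_force: 67.5
```

```bash
python3 - <<'E'
from h import *
go(.576,.02,.241,-43);print(sensors.sense()["ft_torque"])
E
```

```text
t 24.5 shift [-0.08 -0.03  0.09] turn [8.000e-02 7.000e-02 8.999e+01]
 tcp [0.5756 0.0208 0.2419] yaw 46.99 j [ 0.61  0.77 -0.95  1.85  0.78  0.95  0.12] F [-5.3 -1.3 15.8] gap 0.728
[-0.26831417  1.06685099 -0.00436994]
```

Emit:
apply_moves([
  [-1, [0, 0, 0.05], [0, 0, 6]],
  [-1, [0, 0, 0.05], [0, 0, 14]],
  [-1, [0, 0, 0.05], [0, 0, 22]],
  [-1, [0, 0, 0.05], [0, 0, 30]],
  [-1, [0, 0, 0.05], [0, 0, 38]],
  [-1, [0, 0, 0.05], [0, 0, 46]],
  [-1, [0, 0, 0.05], [0, 0, 54]],
  [-1, [0, 0, 0.05], [0, 0, 62]],
  [-1, [0, 0, 0.05], [0, 0, 70]],
  [-1, [0, 0, 0.05], [0, 0, 78]],
  [-1, [0, 0, 0.05], [0, 0, 84]],
  [-1, [0, 0, 0.05], [0, 0, 87]],
])

```text
time: 25.7
tcp_pos: [0.5772, 0.0208, 0.2423]
eef_rot: [0.907, 0.421, 0.003, 0.002]
force: [-1.2, -0.9, 14.6]
finger_gap: 0.728
grip_force: 67.2
```

Emit:
apply_moves([
  [-1, [0, 0, 0], [0, 0, 2]],
  [-1, [0, 0, 0], [0, 0, 4]],
  [-1, [0, 0, 0], [0, 0, 5]],
  [-1, [0, 0, 0], [0, 0, 5]],
  [-1, [0, 0, 0], [0, 0, 5]],
])

```text
time: 26.2
tcp_pos: [0.5772, 0.0205, 0.2422]
eef_rot: [0.924, 0.383, 0.003, 0.002]
force: [0.3, -1.9, 14.9]
finger_gap: 0.72
grip_force: 67.2
```

```bash
python3 - <<'E'
from h import *
go(.576,.02,.241,-43);print(sensors.sense()["ft_torque"])
E
```

```text
t 26.2 shift [-0.12 -0.05  0.12] turn [ 0.28 -0.2  -2.  ]
 tcp [0.5772 0.0205 0.2422] yaw -45.0 j [ 0.38  0.63 -0.6   1.85  0.48  0.81 -1.26] F [ 0.3 -1.9 14.9] gap 0.72
[-0.32790826  0.26084     0.1604679 ]
```

Emit:
apply_moves([
  [-1, [0, 0, 0], [0, 0, 2]],
  [-1, [0, 0, 0], [0, 0, 4]],
  [-1, [0, 0, 0], [0, 0, 4]],
])

```text
time: 26.5
tcp_pos: [0.5773, 0.0202, 0.2423]
eef_rot: [0.937, 0.35, 0.003, 0.002]
force: [0.1, -2.6, 15.2]
finger_gap: 0.724
grip_force: 67.2
```

```bash
python3 - <<'E'
from h import *
go(.576,.02,.2485,-43);print(sensors.sense()["ft_torque"])
E
```

```text
t 26.5 shift [-0.11 -0.07 -0.63] turn [ 0.29 -0.2  -6.06]
 tcp [0.5773 0.0202 0.2423] yaw -49.06 j [ 0.37  0.62 -0.59  1.85  0.47  0.8  -1.32] F [ 0.1 -2.6 15.2] gap 0.724
[-0.41392877  0.1995424   0.16965709]
```

Emit:
apply_moves([
  [-1, [0, 0, 0], [0, 0, 2]],
  [-1, [0, 0, 0], [0, 0, 3]],
  [-1, [0, 0, 0], [0, 0, 3]],
])

```text
time: 26.8
tcp_pos: [0.5772, 0.0198, 0.2422]
eef_rot: [0.945, 0.326, 0.002, 0.002]
force: [-1.2, -3.8, 15.6]
finger_gap: 0.725
grip_force: 67.0
```

```bash
python3 - <<'E'
from h import *
go(.576,.02,.2485,-43);print(sensors.sense()["ft_torque"])
E
```

```text
t 26.8 shift [-0.08 -0.09 -0.63] turn [ 0.34 -0.15 -8.92]
 tcp [0.5772 0.0198 0.2422] yaw -51.92 j [ 0.36  0.62 -0.57  1.85  0.46  0.8  -1.36] F [-1.2 -3.8 15.6] gap 0.725
[-0.69274987  0.29528039  0.89414905]
```

Emit:
apply_moves([
  [-1, [0, 0, -0.3], [0, 0, 0]],
  [-1, [0, 0, -0.6], [0, 0, -0.5]],
  [-1, [0, 0, -0.8], [0, 0, -1]],
  [-1, [0, 0, -0.9], [0, 0, -1]],
  [-1, [0, 0, -0.9], [0, 0, -1]],
])

```text
time: 27.3
tcp_pos: [0.5764, 0.0196, 0.2488]
eef_rot: [0.943, 0.334, 0.001, 0.001]
force: [4.3, -2.2, -1.9]
finger_gap: 0.727
grip_force: 66.9
```

```bash
python3 - <<'E'
from h import *
go(.576,.02,.2485,-43);print(sensors.sense()["ft_torque"])
E
```

```text
t 27.3 shift [-0.01 -0.05  0.03] turn [ 0.15 -0.11 -8.02]
 tcp [0.5764 0.0196 0.2488] yaw -51.02 j [ 0.37  0.61 -0.58  1.85  0.45  0.81 -1.34] F [ 4.3 -2.2 -1.9] gap 0.727
[-0.60267225 -1.06195785  0.4591825 ]
```

Emit:
apply_moves([
  [-1, [0, 0, 0.1], [0, 0, 0]],
  [-1, [0, 0, 0.1], [0, 0, 0]],
  [-0.3, [0, 0, 0.1], [0, 0, 0]],
  [0.6, [0, 0, 0.1], [0, 0, 0]],
  [1, [0, 0, 0.1], [0, 0, 0]],
  [1, [0, 0, 0.1], [0, 0, 0]],
  [1, [0, 0, -3], [0, 0, 0]],
  [1, [0, 0, -7], [0, 0, 0]],
  [1, [0, 0, -12], [0, 0, 0]],
  [1, [-5, 5, -14], [0, 0, 0]],
  [1, [-8, 8, -14], [0, 0, 0]],
  [1, [-11, 11, -14], [0, 0, 0]],
])

```text
time: 28.5
tcp_pos: [0.5596, -0.1274, 0.3895]
eef_rot: [0.942, 0.334, 0.001, 0.0]
force: [1.3, -0.7, -0.4]
finger_gap: 0.998
grip_force: 0.0
```

```bash
python3 - <<'E'
from h import *
np.set_printoptions(precision=4,suppress=True)
go(.35,-.25,.4,-43)
q=viewer.capture("scene");P=cloud(q,np.ones((400,640),bool))
m=(np.hypot(P[:,0]-.576,P[:,1]-.02)<.033)&(P[:,2]>.06)&(P[:,2]<.15);z=P[m][:,2];print(m.sum(),z.max(),np.percentile(z,[50,70,90]))
m&=P[:,2]>.095;print(m.sum(),np.median(P[m],0),np.linalg.lstsq(np.c_[P[m][:,:2],np.ones(m.sum())],P[m][:,2],rcond=None)[0])
cv2.imwrite("pics/c8.png",cv2.resize(q["img"][150:300,230:430],None,fx=4,fy=4,interpolation=2)[:,:,::-1])
E
```

```text
t 28.5 shift [-24.    -3.69  -1.08] turn [ 0.08 -0.05 -7.92]
 tcp [ 0.5596 -0.1274  0.3895] yaw -50.92 j [ 0.68  0.42 -0.65  1.76  0.29  1.06 -0.95] F [ 1.3 -0.7 -0.4] gap 0.998
544 0.1086325853712708 [0.1031 0.1047 0.1061]
350 [0.5809 0.023  0.1046] [-0.0304 -0.0502  0.1228]
```

View pics/c8.png

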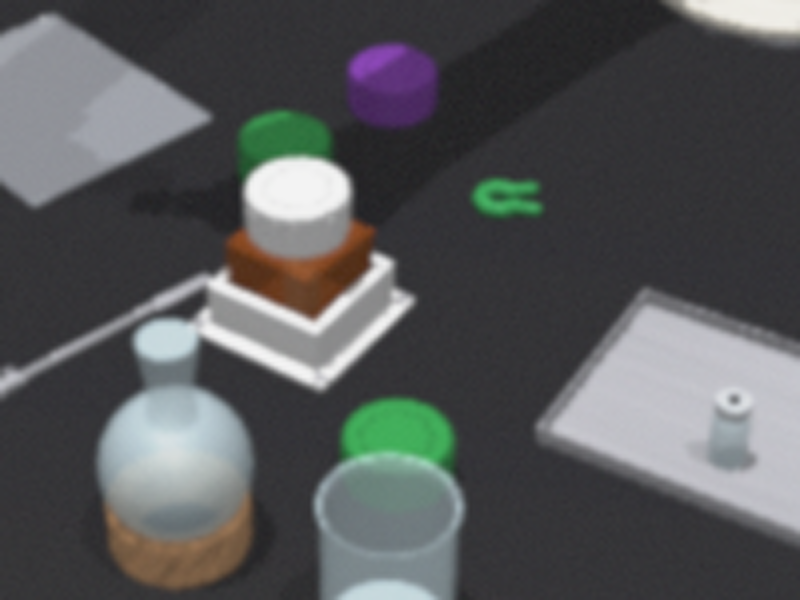

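The lid is back on the jar at (298,205). Its top measures 0.1045, the same as at the start; unlocked it would sit 3 mm higher. The jar is in its holder, and the rest of what the crop shows is undisturbed.

```bash
python3 -c "
from h import *
print(order.close_job())"
```

```text
the job is handed in; nothing more can be done
None
```

The job is handed in: the spent tall vial is in the amber jar and the lid is back on, turned clockwise to its stop and sitting at its original locked height, with the clock at 28.5 s when I last read it, just before handing in.

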